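# Strike a day-old mortar prism from its mould and lay it out to cure

## Robot

A 6-joint arm with a two-finger parallel gripper is mounted at the origin on the work surface; the furniture and walls round the work are solid. World frame = base frame: x ahead of the robot, y to its left, z up, the work surface at z = 0. Lengths are in m, angles in rad, forces in N, time in s.
With the tool pointing down it reaches from about 0.3 to 0.775 m from the base axis. Payload 14.6 kg.
Tool frame: the origin (TCP) lies on the centre line of the jaws, within the pads' length; the fingertips stand 19 mm ahead of it and the grasp point (between the pads) is the TCP (ctrl.tip_reach is the distance from the TCP to the fingertips, in m); x points along the fingers, y is the direction in which the jaws open and shut, and the axes are right-handed (so a half turn about x gives the same grasp; the last joint's range is limited). The gripper opens to 94 mm and grips with 3 to 60 N. Pads are 16 mm wide; open, the fingers measure 119 mm over their backs; the gripper's body (75 mm by 177 mm) begins 78 mm behind the grasp point.
Start: joints at [-1.329, 0.3, 1.521, -0, 1.321, -0.067], TCP at [0.167, -0.524, 0.224] pointing down, gripper open.
Joint ranges: [-3.03, 3.03], [-0.79, 2.21], [0.23, 2.52], [-1.04, 4.18], [0, 3.07], [-2.55, 2.55]. Speed limits (rad/s): [2.22, 2.22, 2.57, 3.14, 3.14, 3.14].

## Interface

Orientations are given as [roll, pitch, yaw] about the fixed x, y, z axes, in that order (R = Rz(yaw) Ry(pitch) Rx(roll)).
In Python, from station import ctrl, optics, models gives the robot as it stands. The module is installed in compiled form; this text tells all that it offers.
- The arm moves only by the tool arm_command, never from a script. Its argument "deltas" is a list of rows, each an object with "translation": the shift along the tool's x, y, z in units of 25 mm (1.0 is 25 mm), a list of three; "turn": the turn, a rotation vector about the tool's x, y, z in units of 5 degrees (1.0 is 5 degrees), a list of three. In form: [{"translation": [x, y, z], "turn": [rx, ry, rz]}, ...]. A call has 1 to 12 rows; each row is the pose to reach, as a shift and turn from the pose commanded when the call began, along the tool's axes at that moment; what a row does not reach only later rows make up. A row lasts 1/12 s, in which the tool goes at most 41.7 mm and 7.16 degrees, less where a joint would pass 70% of its speed; a pose out of reach is approached as far as the arm can. A call with a gripper value outside its range is refused whole. "gripper" is the finger opening in mm, from 0 to 94, set as the call begins (left out, the last holds). The fingers move at their own pace and stop on an object; "force" is the grip in N (left out, the last holds). Time passes only in rows, so rows that repeat a pose let the fingers close. It gives the time, the measured TCP pose, the force and the opening at its end, in the units of the state.
- ctrl.get_obs(): the state, without advancing time (a new reading comes with each control period).
- optics.camera(name): name is "scene" or "top" or "wrist"; returns the picture (480x640x3 uint8, red, green, blue); there is no depth.
- optics.get_calibration(name): a dict with "K" (3x3 intrinsics, pixels), "origin" and "orientation" of the camera in the world. Camera axes: x right, y down, z forward; pixel columns grow to the right and rows downward; lengths in m; the calibration is good to about 2 mm. A picture is of the moment at which its call begins: read the wrist's pose just before it. get_calibration takes no time and is no camera call; for the wrist camera it gives the pose at the moment of the call.
- ctrl.hand_in(): hands the job in, once; it reports no verdict.
Trained networks look in the newest picture that a camera, given by its name, has taken for a name from the list of things; names that differ only in an ending like _2 or _b are one class to them, and where a whole thing is asked for, a point or a joint stands for the part that bears it (a point fixed in the world has none). Each returns a list of dicts, best first, with "score" (0 to 1); they miss things now and then, are a little off and sometimes report something else, mostly with a low value. They report only what shows in the picture. A call takes as long as a camera call.
- models.look_for(target, camera): "box" ([left, top, right, bottom] in pixels, round what is visible of it).
- models.cut_out(target, camera): "pixels" (480x640 bool, what is visible of it) and "box" ([left, top, right, bottom] in pixels, round what is visible of it).
- models.mark_of(target, camera): "at" ([column, row] in pixels: a listed point, or the origin of a listed thing).
The state is a dict: "time_s": time; "qpos": joint angles; "joint_vel": joint speeds; "tau": joint torques, N m; "ee_pos": TCP position; "eef_rot": TCP orientation; "force": force on the tool from outside, world axes, zero at the start; "moment": the same for the moment, N m; "grip_width": finger opening in m.
Only numpy, scipy, OpenCV 4.12 (cv2) and the standard library are available. Lean on these libraries where they do the work, as an engineer would, in place of code of your own. Each camera call takes 0.05 s, during which the arm holds its last target.

## Task

Strike the mortar test prism: slide the mould's loose U-shaped frame along its keyhole slots, away from the end wall, until the stud heads stand in the wide ends, lift it straight off and stand it the right way up on the bare table. Then take the prism out and lay it the same way up on the free half of the rack, across both battens, beside the first prism without touching it. The mortar is only a day old and crumbles easily: grip the prism as lightly as you can, set it down softly without letting it drop, knock it against nothing, and leave the first prism and the things lying about where they are.

Things in the scene. Friction and masses are not known exactly. Their poses are not given: they have to be found in the camera images.
- mould_base: Fixed steel mould base: plate 12 mm thick, 118 mm wide, x = -130 to +104 mm. Origin: its underside, on the table, below the middle of the mould cavity; +x along the mould to the fixed end wall (inner face at x = +81 mm, 44 mm high), z up. Four studs at x = -75 and +43, y = +-40 mm: shank 6 mm, head 13 mm across, its top 10 mm above the plate.
- stop_bar (a point): Middle of the face of the bar (10 mm high) that stands across the mould base at x = -108.5 mm. The frame's front wall meets it after 18 to 20 mm of sliding, when the stud heads stand in the wide ends of the keyholes: there the frame lifts straight off (16 to 20 mm of slide will do).
- frame_grip (a point): Loose U-shaped aluminium frame of the mould, about 0.4 kg, 44 mm high: side walls 170 mm long, 55 mm over their outsides, 43 mm inside, a front wall at -x, open at +x, above and below. This point: mid-length, midway between the side walls, 22 mm above its underside; axes as the base's. Grasp it here from above across the side walls; its ears keep 38 mm away along x.
- frame_foot (a point): Middle of the frame's underside (22 mm below frame_grip). At the start it rests on the base plate. At the foot, four ears 5 mm thick reach 54 mm either side, with keyhole slots along x: 8 mm wide, wide ends 18 mm. The studs in the narrow parts hold the frame down. Once slid towards -x it lifts straight up; raise this point above the prism's top (52 mm over the table) before moving sideways.
- prism_centre (a point): Centre of the new mortar prism, 160 (x) x 40 x 40 mm, about 0.5 kg, in the mould between the frame's walls, standing on the base plate, its top 4 mm below the frame's rim. Frame off, take it across 40 mm from above at mid-length. It crumbles under more than 50 N a finger (20 to 35 N is ample) or knocks over 40 N: set it down at 20 mm/s or slower and let go once it rests.
- rack: Wooden drying rack, fixed, 30 mm high: two battens 28 x 160 x 18 mm along y, at x = -48 and +48 mm, on two laths. Origin: on the table below the rack's middle, z up. The first prism lies across the battens at about y = -50 mm (-46 to -52), its length along x.
- rack_free (a point): Middle of the rack's free half, level with the tops of the battens (30 mm above the table), at y = +35 mm in the rack's frame; axes as the rack's. The new prism's underside belongs here, its length along the rack's x. The free half is the +y half of the rack.
- prism_first_centre (a point): Centre of the first prism, of the same shape and size, lying across the battens on the other half of the rack; leave it. (The table straight ahead of the robot, between the mould and the rack, 0.38 to 0.57 m out, is bare, with room for the frame, its length pointing ahead.)
- line_reel: Reel of mason's line, 66 mm across and 60 mm high, on the table; leave it. Origin: centre of its underside.
- marker: Marker pen 14 x 132 x 16 mm lying on the table on the robot's side of the work; leave it. Origin: centre of its underside.
- brick_offcut: Red brick offcut, 52 x 75 x 30 mm, on the table; leave it. Origin: centre of its underside.

How it is judged:
By the outcome, as a careful person would: the job done as asked, in the order asked, and still so for the second after the job is handed in, with the robot touching nothing.
It also fails if it takes over 64 s, if anything falls off the work surface, if the arm or the gripper's body presses on something with over 40 N, if the wrist force passes 120 N, or if a joint passes its speed limit or range.

## Working session

There is one attempt and no reset: what is moved stays moved. The work goes in short steps, Python scripts to look and compute and a tool call to move; the robot and the scene stay as the last step left them, time stands still between calls to the robot, and variables do not carry over. Pictures are saved under pics/ and viewed, and the job is handed in when it is done.

Besides the shell and the picture viewer there is one more tool, called after "Emit:" as a command line: name --argument value ..., lists and objects as JSON in quotes. arm_command: Moves the arm, as the interface text tells. Its arguments: {"type":"object","properties":{"deltas":{"type":"array"},"gripper":{"type":"number"},"force":{"type":"number"}},"required":["deltas"]}

```bash
mkdir -p pics
python3 - <<'E'
from station import ctrl, optics, models
import cv2
print(ctrl.get_obs())
for n in ("scene","top","wrist"):
    im=optics.camera(n); cv2.imwrite(f"pics/{n}0.png",im[:,:,::-1]); c=optics.get_calibration(n); print(n,c)
E
```

```text
{'time_s': 0.0, 'qpos': array([-1.32859725e+00,  3.00482640e-01,  1.52154761e+00,  3.03724134e-06,
        1.32069370e+00, -6.66040030e-02]), 'joint_vel': array([ 4.52797532e-04,  2.13009123e-03,  4.28321683e-04, -1.49694948e-03,
        3.04398210e-05,  1.94864898e-04]), 'tau': array([-1.37742762e-03, -5.31807840e+01, -3.52734876e+01,  7.07960827e-02,
        2.44811102e-02, -9.80494201e-05]), 'ee_pos': array([ 0.16709667, -0.52376527,  0.22389415]), 'eef_rot': array([-1.64000079,  1.56966503,  1.81039418]), 'force': array([ 0.76734047, -0.35655109, -0.0878591 ]), 'moment': array([ 0.03832386,  0.00257858, -0.01132809]), 'grip_width': 0.09395627525162743}
scene {'K': array([[517.51294136,   0.        , 321.2416571 ],
       [  0.        , 517.51294136, 246.0794042 ],
       [  0.        ,   0.        ,   1.        ]]), 'origin': array([-0.59070043, -0.68585568,  0.84948053]), 'orientation': array([-2.14362079, -0.0174449 , -0.96539196])}
top {'K': array([[560.93002575,   0.        , 318.23555171],
       [  0.        , 560.93002575, 237.16764447],
       [  0.        ,   0.        ,   1.        ]]), 'origin': array([ 0.25079116, -0.00730289,  1.62833748]), 'orientation': array([-3.04816848,  0.00557712, -1.57821829])}
wrist {'K': array([[427.56219184,   0.        , 321.98515571],
       [  0.        , 427.56219184, 239.37936085],
       [  0.        ,   0.        ,   1.        ]]), 'origin': array([ 0.24018556, -0.50165305,  0.38377708]), 'orientation': array([ 2.87601133e+00,  1.42729158e-03, -1.26160142e+00])}
```

View pics/top0.png

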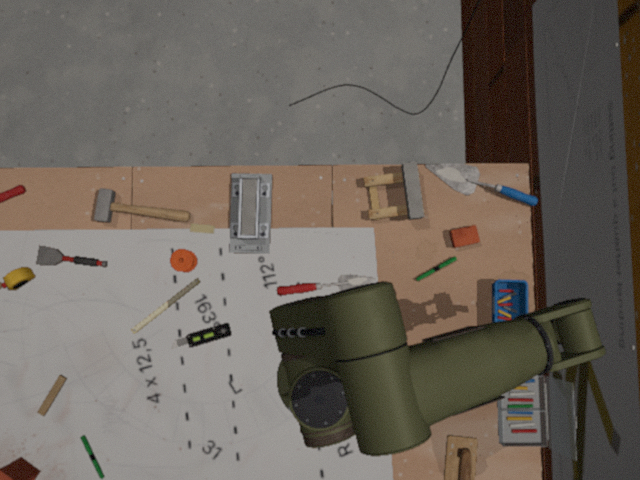

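View pics/scene0.png

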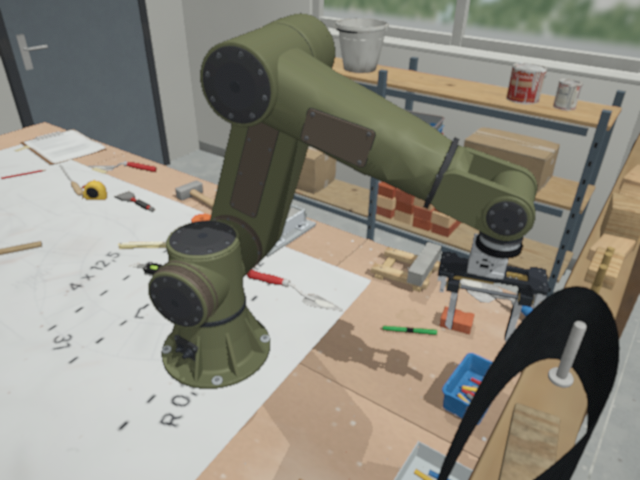

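View pics/wrist0.png

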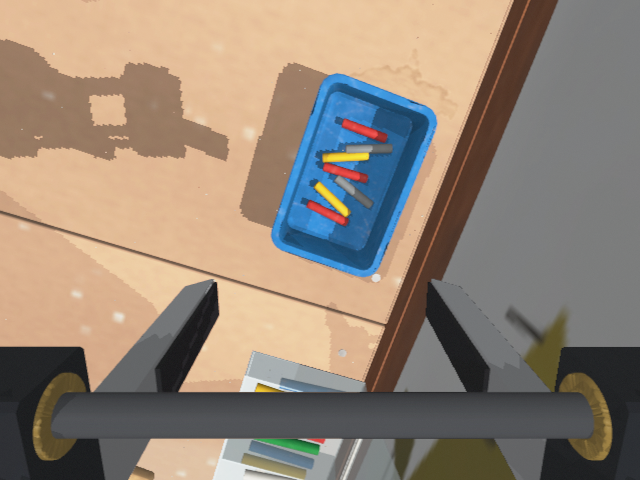

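```bash
cat > h.py <<'E'
from station import ctrl, optics, models
import cv2, numpy as np
from scipy.spatial.transform import Rotation as R
def ray(cal,uv):
    K=np.array(cal["K"]);d=np.linalg.inv(K)@[uv[0],uv[1],1]
    return np.array(cal["origin"]),R.from_euler("xyz",cal["orientation"]).as_matrix()@d
def onz(cal,uv,z):
    o,d=ray(cal,uv); return o+d*(z-o[2])/d[2]
def proj(cal,p):
    q=R.from_euler("xyz",cal["orientation"]).as_matrix().T@(np.array(p)-cal["origin"]); q=np.array(cal["K"])@q; return q[:2]/q[2]
Z=dict(mould_base=0,stop_bar=.017,frame_grip=.034,frame_foot=.012,prism_centre=.032,rack=0,rack_free=.03,prism_first_centre=.05,line_reel=0,marker=0,brick_offcut=0)
def marks(cam,names=Z):
    cal=optics.get_calibration(cam); optics.camera(cam)
    for n in names:
        for m in models.mark_of(n,cam)[:2]:
            print(cam,n,round(m["score"],2),np.round(m["at"],1),np.round(onz(cal,m["at"],Z[n]),4))
def snap(cam,fn):
    im=optics.camera(cam); cv2.imwrite("pics/"+fn,im[:,:,::-1]); return im
def tool():
    o=ctrl.get_obs(); return o["ee_pos"],R.from_euler("xyz",o["eef_rot"]).as_matrix(),o
E
python3 - <<'E'
from h import *
marks("top")
p,M,o=tool(); print(M.round(4))
E
```

```text
top mould_base 0.88 [250.1 209.1] [0.4876 0.1998 0.    ]
top stop_bar 0.77 [250.7 246.6] [0.3761 0.1954 0.017 ]
top frame_grip 0.91 [251.9 205.6] [0.4928 0.1903 0.034 ]
top frame_grip 0.4 [245.5 208.6] [0.4843 0.2087 0.034 ]
top frame_foot 0.62 [250.9 208.1] [0.4888 0.1959 0.012 ]
top prism_centre 0.64 [249.7 207.7] [0.4871 0.1969 0.032 ]
top rack 0.56 [392.6 195.8] [ 0.5236 -0.2184  0.    ]
top prism_first_centre 0.91 [406.4 187.5] [ 0.5388 -0.2517  0.05  ]
top line_reel 0.71 [189.9 262.5] [0.3324 0.3743 0.    ]
top marker 0.47 [433.2 269.9] [ 0.3056 -0.3316  0.    ]
top brick_offcut 0.91 [464.5 238.2] [ 0.397  -0.4251  0.    ]
[[-0.      0.3039 -0.9527]
 [ 0.     -0.9527 -0.3039]
 [-1.     -0.      0.    ]]
```

```bash
cat >> h.py <<'E'
def M_yaw(a):  # tool down, tool z = -(cos a, sin a) ; a = yaw of object x axis
    z=-np.array([np.cos(a),np.sin(a),0]); x=np.array([0,0,-1.]); return np.stack([x,np.cross(z,x),z],1)
def plan(p1,M1,p0=None,M0=None):
    p,M,o=tool()
    if p0 is None: p0=p
    if M0 is None: M0=M
    print("t",round(o["time_s"],2),"tr",(M0.T@(np.array(p1)-p0)/.025).round(3),"turn",(R.from_matrix(M0.T@M1).as_rotvec()*180/np.pi/5).round(3))
E
python3 - <<'E'
from h import *
plan([.44,-.17,.25],M_yaw(0))
E
```

```text
t 0.75 tr [ -1.023 -10.172 -14.701] turn [3.539 0.    0.   ]
```

Emit:
arm_command --deltas '[{"translation":[-1.0,-10.2,-14.7],"turn":[3.54,0,0]},{"translation":[-1.0,-10.2,-14.7],"turn":[3.54,0,0]},{"translation":[-1.0,-10.2,-14.7],"turn":[3.54,0,0]},{"translation":[-1.0,-10.2,-14.7],"turn":[3.54,0,0]},{"translation":[-1.0,-10.2,-14.7],"turn":[3.54,0,0]},{"translation":[-1.0,-10.2,-14.7],"turn":[3.54,0,0]},{"translation":[-1.0,-10.2,-14.7],"turn":[3.54,0,0]},{"translation":[-1.0,-10.2,-14.7],"turn":[3.54,0,0]},{"translation":[-1.0,-10.2,-14.7],"turn":[3.54,0,0]},{"translation":[-1.0,-10.2,-14.7],"turn":[3.54,0,0]},{"translation":[-1.0,-10.2,-14.7],"turn":[3.54,0,0]},{"translation":[-1.0,-10.2,-14.7],"turn":[3.54,0,0]}]'

```text
time_s: 1.75
ee_pos: [0.4422, -0.1654, 0.2499]
eef_rot: [-2.813, 1.57, 0.333]
force: [0.3, -0.9, 0.2]
grip_width: 0.0941
```

Run:
```python
from h import *
p,M,o=tool(); print(p,M.round(3),o["qpos"].round(2),np.linalg.norm(o["joint_vel"]))
snap("wrist","w1.png")
c=optics.get_calibration("wrist");print(c["origin"],c["orientation"])
marks("wrist",["rack","rack_free","prism_first_centre"])
```

```text
[ 0.44222676 -0.16542275  0.24985087] [[ 0.001  0.004 -1.   ]
 [ 0.    -1.    -0.004]
 [-1.    -0.    -0.001]] [-0.44  0.1   1.7   0.    1.34  1.13] 0.1613371010967621
[ 0.51756116 -0.16795416  0.40930105] [ 2.87602961e+00  7.63801645e-04 -1.56635507e+00]
wrist rack_free 0.91 [338.  117.7] [ 0.5221 -0.1813  0.03  ]
wrist prism_first_centre 0.75 [445.1 106.3] [ 0.531  -0.2664  0.05  ]
```

View pics/w1.png

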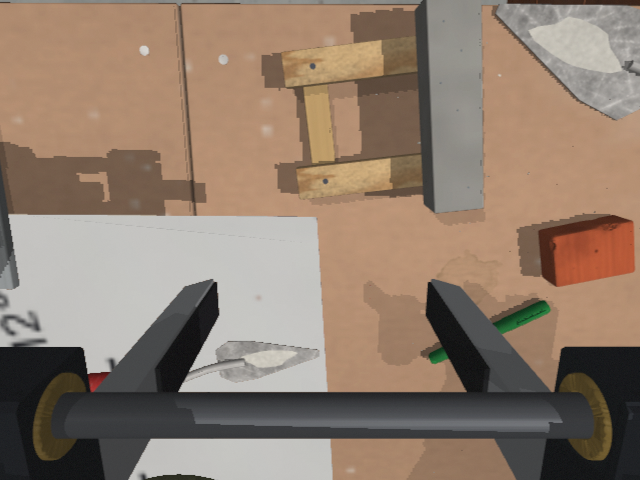

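Run:
```python
from h import *
c=optics.get_calibration("wrist")
for n,uv,z in [("nailF",(312,66),.03),("nailN",(325,181),.03),("FL far",(281,52),.03),("FL near",(287,87),.03),("NL far",(297,168),.03),("NL near",(300,198),.03),("far batt at prism top edge",(416,37),.03),("near batt far edge at prism",(420,154),.03),("prism nearL",(434,212),.07),("prism nearR",(484,208),.07),("prism top L at top",(417,3),.07),("prismR",(484,3),.07)]:
    print(n,onz(c,uv,z).round(4))
im=cv2.imread("pics/w1.png"); cv2.imwrite("pics/w1z.png",cv2.resize(im[0:230,250:520],None,fx=2.6,fy=2.6,interpolation=cv2.INTER_CUBIC))
```

```text
nailF [ 0.5613 -0.1628  0.03  ]
nailN [ 0.4662 -0.1736  0.03  ]
FL far [ 0.5721 -0.1374  0.03  ]
FL near [ 0.5449 -0.1417  0.03  ]
NL far [ 0.4777 -0.149   0.03  ]
NL near [ 0.451  -0.1513  0.03  ]
far batt at prism top edge [ 0.5833 -0.2476  0.03  ]
near batt far edge at prism [ 0.4897 -0.2564  0.03  ]
prism nearL [ 0.4464 -0.2614  0.07  ]
prism nearR [ 0.4496 -0.3015  0.07  ]
prism top L at top [ 0.5985 -0.239   0.07  ]
prismR [ 0.5984 -0.2868  0.07  ]
```

View pics/w1z.png

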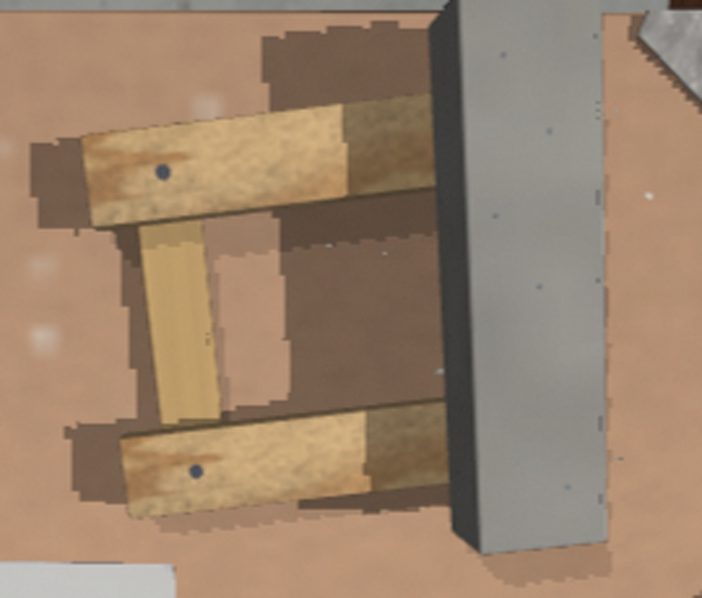

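Emit:
arm_command --deltas '[{"translation":[0,-14.4,0],"turn":[0,0,0]},{"translation":[0,-14.4,0],"turn":[0,0,0]},{"translation":[0,-14.4,0],"turn":[0,0,0]},{"translation":[0,-14.4,0],"turn":[0,0,0]},{"translation":[0,-14.4,0],"turn":[0,0,0]},{"translation":[0,-14.4,0],"turn":[0,0,0]},{"translation":[0,-14.4,0],"turn":[0,0,0]},{"translation":[0,-14.4,0],"turn":[0,0,0]},{"translation":[0,-14.4,0],"turn":[0,0,0]},{"translation":[0,-14.4,0],"turn":[0,0,0]},{"translation":[0,-14.4,0],"turn":[0,0,0]},{"translation":[0,-14.4,0],"turn":[0,0,0]}]'

```text
time_s: 3.0
ee_pos: [0.44, 0.1894, 0.2494]
eef_rot: [1.001, 1.57, -2.142]
force: [0.1, -0.8, -1.0]
grip_width: 0.094
```

Run:
```python
from h import *
p,M,o=tool(); print(p,M.round(3),o["qpos"].round(2),np.linalg.norm(o["joint_vel"]))
im=snap("wrist","w2.png")
c=optics.get_calibration("wrist");print(c["origin"],c["orientation"])
marks("wrist",["mould_base","stop_bar","frame_grip","frame_foot","prism_centre"])
marks("top",["rack","rack_free"])
```

```text
[0.44000832 0.18936529 0.24935939] [[-0.    -0.001 -1.   ]
 [-0.    -1.     0.001]
 [-1.     0.     0.   ]] [ 0.33  0.12  1.68 -0.    1.34  1.9 ] 0.01513711254152406
[0.5167409  0.18810582 0.40920724] [ 2.87575164e+00  5.52595808e-04 -1.57244070e+00]
wrist frame_foot 0.39 [131.3 303.6] [0.342  0.3801 0.012 ]
wrist prism_centre 0.75 [313.5 154.9] [0.49   0.1957 0.032 ]
top rack 0.57 [392.9 194.8] [ 0.5265 -0.2194  0.    ]
top rack_free 0.71 [385.6 195.8] [ 0.5187 -0.1944  0.03  ]
```

View pics/w2.png

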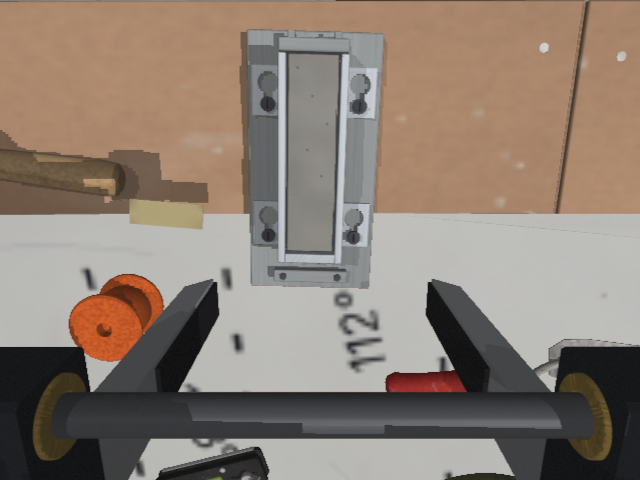

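Run:
```python
import cv2
im=cv2.imread("pics/w2.png"); cv2.imwrite("pics/w2z.png",cv2.resize(im[15:165,230:400],None,fx=4,fy=4,interpolation=cv2.INTER_CUBIC))
cv2.imwrite("pics/w2y.png",cv2.resize(im[155:305,230:400],None,fx=4,fy=4,interpolation=cv2.INTER_CUBIC))
```

```text
(no output)
```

View pics/w2z.png

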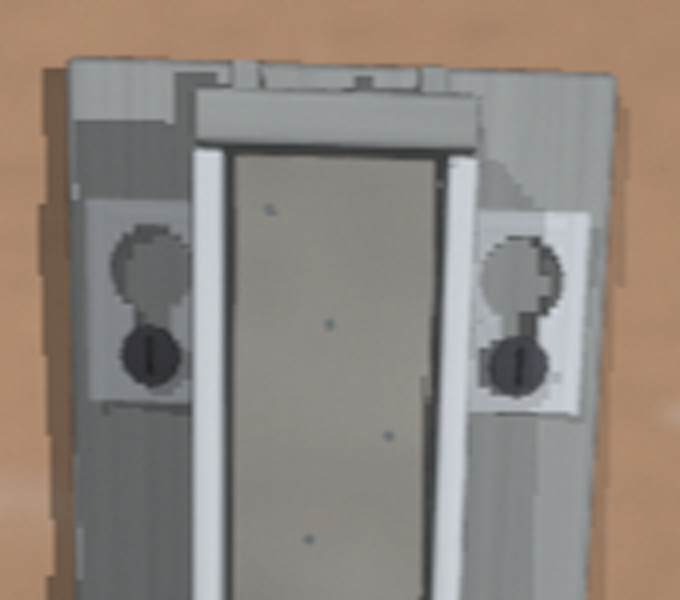

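View pics/w2y.png

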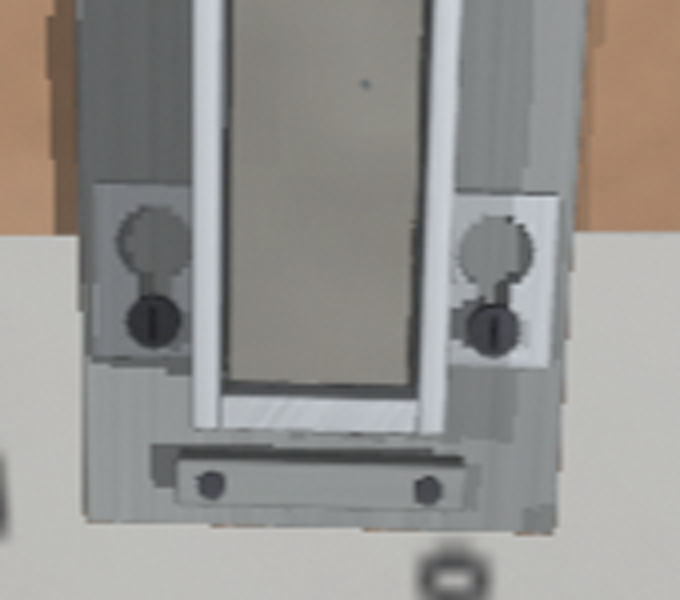

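Run:
```python
from h import *
from scipy.optimize import least_squares
c=optics.get_calibration("wrist")
A=[((267.5,103.75),(43,40,22)),((359.5,106.25),(43,-40,22)),((268.25,235.25),(-75,40,22)),((353,237.5),(-75,-40,22)),
((247,29.5),(104,59,12)),((384,33.75),(104,-59,12)),((251.25,285),(-130,59,12)),((369.25,288),(-130,-59,12))]
W=lambda q,m:np.array([q[0]+np.cos(q[2])*m[0]/1e3-np.sin(q[2])*m[1]/1e3,q[1]+np.sin(q[2])*m[0]/1e3+np.cos(q[2])*m[1]/1e3,m[2]/1e3])
obs=np.array([onz(c,u,m[2]/1e3)[:2] for u,m in A])
f=lambda q:(np.array([W(q,m)[:2] for u,m in A])-obs).ravel()
s=least_squares(f,[.49,.196,0]);print(s.x,np.degrees(s.x[2]));print((s.fun.reshape(-1,2)*1e3).round(1))
q=s.x; ca,sa=np.cos(q[2]),np.sin(q[2])
def B(u,z):
    d=onz(c,u,z)[:2]-q[:2]; return (np.array([ca*d[0]+sa*d[1],-sa*d[0]+ca*d[1]])*1e3).round(1)
for n,u,z in [("TL out",(230+195/4,15+150/4),.056),("TR out",(230+476/4,15+157/4),.056),("BL out",(230+193/4,155+428/4),.056),("BR out",(230+442/4,155+432/4),.056),
 ("prTL",(230+235/4,15+155/4),.052),("prBL",(230+225/4,155+380/4),.052),("prTR",(230+436/4,15+158/4),.052),("prBR",(230+407/4,155+384/4),.052)]: print(n,B(u,z))
```

```text
[ 0.48871289  0.19814527 -0.02699512] -1.546706727713619
[[ 0.2  0.1]
 [ 0.1 -0.3]
 [-0.3  0.1]
 [-0.3 -0.5]
 [ 1.1  0.8]
 [ 1.3 -0.6]
 [-1.1  0.7]
 [-1.1 -0.2]]
TL out [79.1 26.8]
TR out [ 79.3 -26.9]
BL out [-89.5  27.2]
BR out [-88.9 -26.9]
prTL [79.  19.5]
prBL [-79.6  20.6]
prTR [ 79.5 -19.4]
prBR [-79.5 -19. ]
```

Run:
```python
from h import *
plan([.4842,.1983,.10],M_yaw(-.027)); plan([.4842,.1983,.038],M_yaw(-.027))
```

```text
t 3.5 tr [ 5.979 -0.313 -1.774] turn [ 0.305 -0.     0.   ]
t 3.5 tr [ 8.459 -0.313 -1.774] turn [ 0.305 -0.     0.   ]
```

Emit:
arm_command --deltas '[{"translation":[5.0,-0.31,-1.77],"turn":[0.305,0,0]},{"translation":[5.0,-0.31,-1.77],"turn":[0.305,0,0]},{"translation":[5.0,-0.31,-1.77],"turn":[0.305,0,0]},{"translation":[5.0,-0.31,-1.77],"turn":[0.305,0,0]},{"translation":[5.6,-0.31,-1.77],"turn":[0.305,0,0]},{"translation":[6.2,-0.31,-1.77],"turn":[0.305,0,0]},{"translation":[6.8,-0.31,-1.77],"turn":[0.305,0,0]},{"translation":[7.4,-0.31,-1.77],"turn":[0.305,0,0]},{"translation":[8.0,-0.31,-1.77],"turn":[0.305,0,0]},{"translation":[8.4,-0.31,-1.77],"turn":[0.305,0,0]},{"translation":[8.46,-0.31,-1.77],"turn":[0.305,0,0]},{"translation":[8.46,-0.31,-1.77],"turn":[0.305,0,0]}]'

```text
time_s: 4.5
ee_pos: [0.4841, 0.1985, 0.0385]
eef_rot: [0.282, 1.571, -2.886]
force: [0.1, 0.6, 0.9]
grip_width: 0.0937
```

Run:
```python
from h import *
p,M,o=tool(); print(p,M.round(3),o["force"])
plan([.4842,.1983,.038],M_yaw(-.027))
im=snap("wrist","w3.png")
```

```text
[0.48413034 0.19847934 0.03852483] [[-0.    -0.027 -1.   ]
 [-0.    -1.     0.027]
 [-1.     0.     0.   ]] [0.05531331 0.61212639 0.87125784]
t 4.5 tr [ 0.021  0.007 -0.003] turn [ 0.004  0.001 -0.   ]
```

View pics/w3.png

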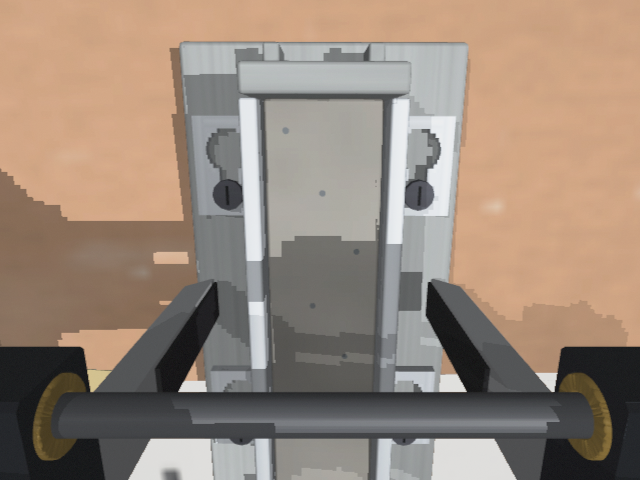

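Emit:
arm_command --deltas '[{"translation":[0,0,0],"turn":[0,0,0]},{"translation":[0,0,0],"turn":[0,0,0]},{"translation":[0,0,0],"turn":[0,0,0]},{"translation":[0,0,0],"turn":[0,0,0]},{"translation":[0,0,0],"turn":[0,0,0]},{"translation":[0,0,0],"turn":[0,0,0]},{"translation":[0,0,0],"turn":[0,0,0]},{"translation":[0,0,0],"turn":[0,0,0]}]' --gripper 45 --force 8

```text
time_s: 5.22
ee_pos: [0.4841, 0.1984, 0.038]
eef_rot: [3.069, 1.571, -0.099]
force: [-0.7, 0.5, 1.4]
grip_width: 0.0551
```

Emit:
arm_command --deltas '[{"translation":[0,0,0],"turn":[0,0,0]},{"translation":[0,0,0],"turn":[0,0,0]},{"translation":[0,0,0.08],"turn":[0,0,0]},{"translation":[0,0,0.16],"turn":[0,0,0]},{"translation":[0,0,0.24],"turn":[0,0,0]},{"translation":[0,0,0.32],"turn":[0,0,0]},{"translation":[0,0,0.4],"turn":[0,0,0]},{"translation":[0,0,0.48],"turn":[0,0,0]},{"translation":[0,0,0.56],"turn":[0,0,0]},{"translation":[0,0,0.64],"turn":[0,0,0]},{"translation":[0,0,0.7],"turn":[0,0,0]},{"translation":[0,0,0.7],"turn":[0,0,0]}]' --gripper 45 --force 45

```text
time_s: 6.22
ee_pos: [0.4663, 0.1989, 0.038]
eef_rot: [0.035, 1.571, -3.133]
force: [-0.8, 0.8, 3.1]
grip_width: 0.0549
```

Run:
```python
from h import *
p,M,o=tool(); print(p,o["force"],o["moment"],o["grip_width"])
im=snap("wrist","w4.png")
```

```text
[0.46625105 0.19890952 0.03802031] [-0.84769853  0.7847829   3.11654063] [-0.11342474 -0.03577479  0.03939109] 0.054914684655946025
```

View pics/w4.png

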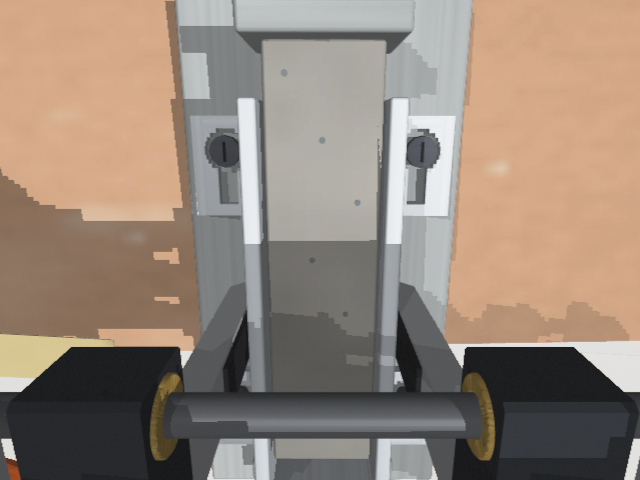

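Emit:
arm_command --deltas '[{"translation":[0,0,0.04],"turn":[0,0,0]},{"translation":[-0.1,0,0.04],"turn":[0,0,0]},{"translation":[-0.25,0,0.04],"turn":[0,0,0]},{"translation":[-0.5,0,0.04],"turn":[0,0,0]},{"translation":[-0.8,0,0.04],"turn":[0,0,0]},{"translation":[-1.2,0,0.04],"turn":[0,0,0]},{"translation":[-1.6,0,0.04],"turn":[0,0,0]},{"translation":[-2.0,0,0.04],"turn":[0,0,0]},{"translation":[-2.4,0,0.04],"turn":[0,0,0]},{"translation":[-2.8,0,0.04],"turn":[0,0,0]},{"translation":[-3.0,0,0.04],"turn":[0,0,0]},{"translation":[-3.0,0,0.04],"turn":[0,0,0]}]'

```text
time_s: 7.27
ee_pos: [0.466, 0.1991, 0.1143]
eef_rot: [-2.785, 1.569, 0.33]
force: [0.3, -0.8, -3.4]
grip_width: 0.0547
```

Run:
```python
from h import *
p,M,o=tool(); print(p,M.round(3),o["force"],o["moment"],o["grip_width"])
im=snap("wrist","w5.png"); snap("top","t5.png")
plan([.472,0.0,.113],M_yaw(0)); plan([.472,0.0,.0265],M_yaw(0))
```

```text
[0.466046   0.19905249 0.114344  ] [[ 0.002 -0.027 -1.   ]
 [ 0.001 -1.     0.027]
 [-1.    -0.001 -0.002]] [ 0.25979809 -0.83819598 -3.38109806] [ 0.08573741 -0.0462636  -0.04361235] 0.054693729943406946
t 7.37 tr [-5.000e-03  7.944e+00 -4.740e-01] turn [-0.307  0.001 -0.   ]
t 7.37 tr [ 3.455  7.944 -0.474] turn [-0.307  0.001 -0.   ]
```

View pics/w5.png

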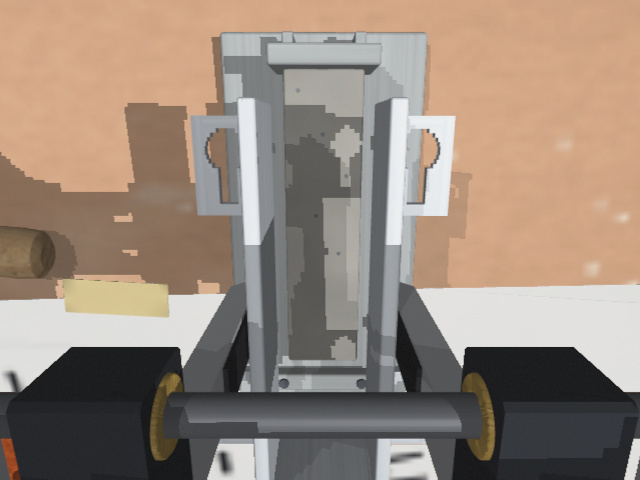

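View pics/t5.png

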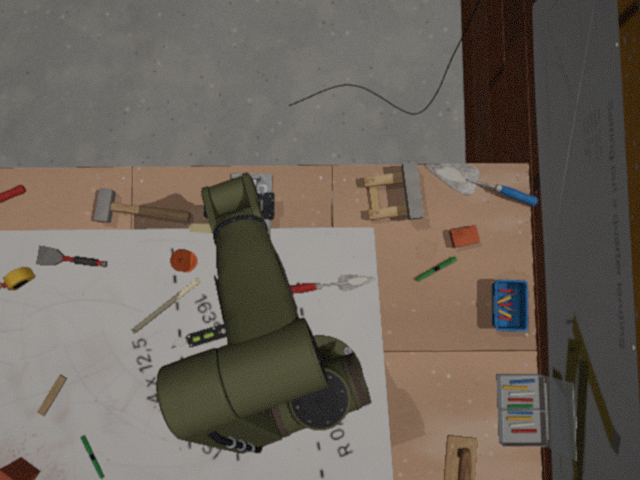

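Emit:
arm_command --deltas '[{"translation":[0,0.6,0],"turn":[0,0,0]},{"translation":[0,1.5,0],"turn":[0,0,0]},{"translation":[0,2.5,-0.2],"turn":[-0.1,0,0]},{"translation":[0,3.5,-0.3],"turn":[-0.2,0,0]},{"translation":[0,4.5,-0.4],"turn":[-0.3,0,0]},{"translation":[0,5.5,-0.47],"turn":[-0.3,0,0]},{"translation":[0,6.5,-0.47],"turn":[-0.3,0,0]},{"translation":[0.4,7.3,-0.47],"turn":[-0.3,0,0]},{"translation":[1.0,7.8,-0.47],"turn":[-0.3,0,0]},{"translation":[1.6,7.94,-0.47],"turn":[-0.3,0,0]},{"translation":[2.2,7.94,-0.47],"turn":[-0.3,0,0]},{"translation":[2.7,7.94,-0.47],"turn":[-0.3,0,0]}]'

```text
time_s: 8.37
ee_pos: [0.4714, -0.0002, 0.0439]
eef_rot: [-0.098, 1.569, 3.042]
force: [-0.3, -0.4, -4.6]
grip_width: 0.0549
```

Run:
```python
from h import *
p,M,o=tool(); print(p,M.round(3),o["force"],o["moment"],o["grip_width"])
plan([.472,0.0,.0265],M_yaw(0))
```

```text
[ 4.71357981e-01 -2.35349713e-04  4.38867960e-02] [[-0.002 -0.001 -1.   ]
 [ 0.    -1.     0.001]
 [-1.    -0.     0.002]] [-0.3251741  -0.35449773 -4.55553492] [ 0.01334283 -0.08069552 -0.03155201] 0.054873928075303564
t 8.37 tr [ 0.695 -0.009 -0.027] turn [-0.017  0.019  0.002]
```

Emit:
arm_command --deltas '[{"translation":[0.15,0,0],"turn":[0,0,0]},{"translation":[0.3,0,0],"turn":[0,0,0]},{"translation":[0.42,0,0],"turn":[0,0,0]},{"translation":[0.52,0,0],"turn":[0,0,0]},{"translation":[0.6,0,0],"turn":[0,0,0]},{"translation":[0.65,0,0],"turn":[0,0,0]},{"translation":[0.68,0,0],"turn":[0,0,0]},{"translation":[0.68,0,0],"turn":[0,0,0]}]'

```text
time_s: 9.03
ee_pos: [0.472, 0.0002, 0.0285]
eef_rot: [3.043, 1.571, -0.099]
force: [1.1, -0.1, -5.1]
grip_width: 0.0551
```

Emit:
arm_command --deltas '[{"translation":[0.04,0,0],"turn":[0,0,0]},{"translation":[0.07,0,0],"turn":[0,0,0]},{"translation":[0.1,0,0],"turn":[0,0,0]},{"translation":[0.11,0,0],"turn":[0,0,0]}]'

```text
time_s: 9.37
ee_pos: [0.4721, 0.0001, 0.026]
eef_rot: [2.779, 1.571, -0.363]
force: [-4.1, 1.0, 8.7]
grip_width: 0.0547
```

Emit:
arm_command --deltas '[{"translation":[0,0,0],"turn":[0,0,0]},{"translation":[0,0,0],"turn":[0,0,0]},{"translation":[0,0,0],"turn":[0,0,0]},{"translation":[0,0,0],"turn":[0,0,0]},{"translation":[0,0,0],"turn":[0,0,0]},{"translation":[0,0,0],"turn":[0,0,0]}]' --gripper 94 --force 25

```text
time_s: 9.87
ee_pos: [0.4721, 0.0002, 0.0257]
eef_rot: [-2.891, 1.571, 0.25]
force: [-0.3, -0.6, 0.2]
grip_width: 0.0909
```

Run:
```python
from h import *
p,M,o=tool(); print(p,o["force"],o["grip_width"])
plan([.45,0.19,.25],M_yaw(-.027))
```

```text
[4.72055838e-01 1.59659701e-04 2.57330152e-02] [-0.29032518 -0.5829476   0.1616942 ] 0.09090057067087283
t 9.87 tr [-8.971 -7.593  0.885] turn [ 0.303 -0.001  0.   ]
```

Emit:
arm_command --deltas '[{"translation":[-0.6,0,0],"turn":[0,0,0]},{"translation":[-1.6,0,0],"turn":[0,0,0]},{"translation":[-3.0,0,0],"turn":[0,0,0]},{"translation":[-4.5,0,0],"turn":[0,0,0]},{"translation":[-6.0,0,0],"turn":[0,0,0]},{"translation":[-7.5,-0.5,0.3],"turn":[0.1,0,0]},{"translation":[-8.5,-1.7,0.6],"turn":[0.2,0,0]},{"translation":[-9.0,-3.2,0.8],"turn":[0.3,0,0]},{"translation":[-9.0,-4.7,0.9],"turn":[0.3,0,0]},{"translation":[-9.0,-6.2,0.9],"turn":[0.3,0,0]},{"translation":[-9.0,-7.3,0.9],"turn":[0.3,0,0]},{"translation":[-9.0,-7.6,0.9],"turn":[0.3,0,0]}]'

```text
time_s: 10.87
ee_pos: [0.4491, 0.1933, 0.2507]
eef_rot: [-1.667, 1.57, 1.45]
force: [-0.1, -0.7, 0.7]
grip_width: 0.0941
```

Run:
```python
from h import *
p,M,o=tool(); print(p,M.round(3),o["force"],np.linalg.norm(o["joint_vel"]))
im=snap("wrist","w6.png"); c=optics.get_calibration("wrist"); print(c)
snap("scene","s6.png")
```

```text
[0.44909631 0.19332926 0.25067181] [[ 0.    -0.024 -1.   ]
 [ 0.001 -1.     0.024]
 [-1.    -0.001 -0.   ]] [-0.06657016 -0.65637466  0.67339521] 0.17549059890431423
{'K': array([[427.56219184,   0.        , 321.98515571],
       [  0.        , 427.56219184, 239.37936085],
       [  0.        ,   0.        ,   1.        ]]), 'origin': array([0.52589179, 0.1899063 , 0.41022619]), 'orientation': array([ 2.87543153e+00,  9.73913190e-04, -1.59414988e+00])}
```

View pics/w6.png

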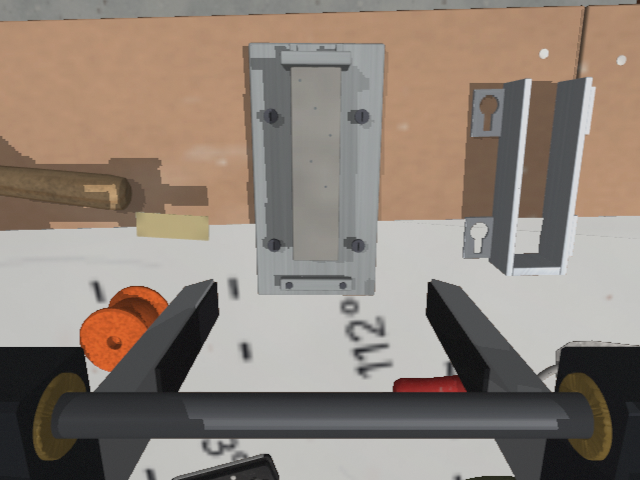

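View pics/s6.png

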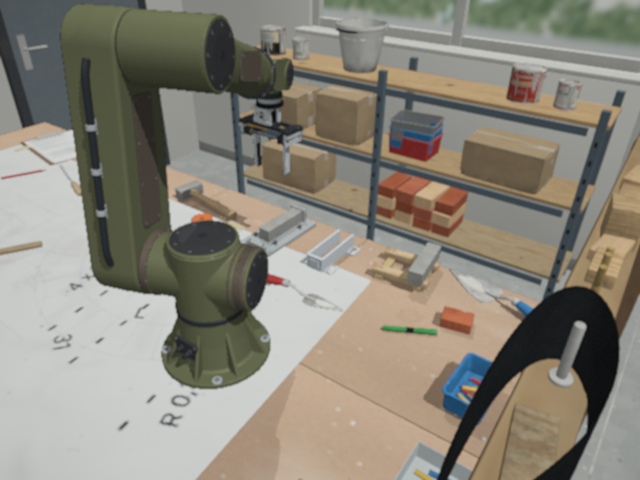

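Run:
```python
from h import *
p,M,o=tool();c=optics.get_calibration("wrist"); im=snap("wrist","w7.png"); print(p,np.linalg.norm(o["joint_vel"]),c["origin"],c["orientation"])
m=models.cut_out("prism_centre","wrist")
for r in m[:2]:
    px=r["pixels"].astype(np.uint8); print(r["score"],r["box"],px.sum(),cv2.minAreaRect(cv2.findNonZero(px)))
b=im[:,:,::-1]; cv2.imwrite("pics/w7z.png",cv2.resize(b[30:300,240:395],None,fx=2.2*1.0,fy=2.2,interpolation=cv2.INTER_CUBIC))
```

```text
[0.44933941 0.19108822 0.25043336] 0.06414524235715846 [0.5260641  0.18830307 0.41015516] [ 2.87529739e+00  5.41973180e-04 -1.59482280e+00]
0.91 [286.3, 67.3, 336.9, 263.7] 9340 ((311.4999694824219, 163.99996948242188), (50.99999237060547, 193.99996948242188), 0.0)
```

View pics/w7z.png

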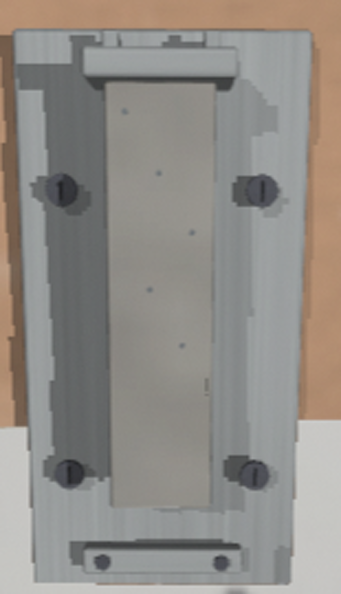

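Run:
```python
from h import *
c=optics.get_calibration("wrist")
P=[onz(c,(240+a/2.2,30+b/2.2),.052)[:2] for a,b in [(105,83),(216,85),(110,504),(211,507)]]
for q in P: print(q.round(4))
print(np.mean(P,0), [np.degrees(np.arctan2(*(P[i]-P[j])[::-1])).round(2) for i,j in((0,2),(1,3))],np.linalg.norm(P[0]-P[1]),np.linalg.norm(P[2]-P[3]))
S=[onz(c,(240+a/2.2,30+b/2.2),.022)[:2] for a,b in [(61,190),(263,190),(69,473),(255,475)]]
print(np.mean(S,0)+np.array([.016,-.0004]))
plan([.4885,.1982,.10],M_yaw(-.027));plan([.4885,.1982,.037],M_yaw(-.027))
```

```text
[0.5686 0.2123]
[0.5669 0.1728]
[0.4115 0.2178]
[0.4091 0.1774]
[0.48903281 0.19509438] [np.float64(-2.0), np.float64(-1.67)] 0.03951196190570891 0.040412464011841794
[0.4893561  0.19520305]
t 11.07 tr [ 6.022 -0.396 -1.546] turn [ 0.001  0.003 -0.004]
t 11.07 tr [ 8.542 -0.396 -1.547] turn [ 0.001  0.003 -0.004]
```

Emit:
arm_command --deltas '[{"translation":[1.2,-0.4,-1.55],"turn":[0,0,0]},{"translation":[2.4,-0.4,-1.55],"turn":[0,0,0]},{"translation":[3.6,-0.4,-1.55],"turn":[0,0,0]},{"translation":[4.6,-0.4,-1.55],"turn":[0,0,0]},{"translation":[5.4,-0.4,-1.55],"turn":[0,0,0]},{"translation":[6.0,-0.4,-1.55],"turn":[0,0,0]},{"translation":[6.0,-0.4,-1.55],"turn":[0,0,0]},{"translation":[6.0,-0.4,-1.55],"turn":[0,0,0]}]'

```text
time_s: 11.73
ee_pos: [0.4887, 0.198, 0.1008]
eef_rot: [0.408, 1.57, -2.762]
force: [-0.2, -0.1, 0.8]
grip_width: 0.0943
```

Run:
```python
from h import *
p,M,o=tool(); print(p,M.round(4),np.linalg.norm(o["joint_vel"]))
snap("wrist","w8.png")
plan([.4885,.1982,.036],M_yaw(-.027))
```

```text
[0.4887474  0.1979589  0.10077709] [[-9.000e-04 -2.820e-02 -9.996e-01]
 [-4.000e-04 -9.996e-01  2.820e-02]
 [-1.000e+00  4.000e-04  9.000e-04]] 0.040272369281564045
t 11.78 tr [2.625 0.006 0.029] turn [-0.011 -0.009  0.002]
```

View pics/w8.png

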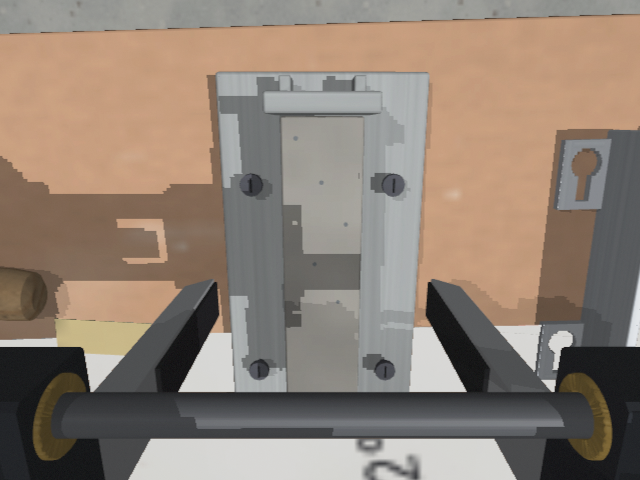

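Emit:
arm_command --deltas '[{"translation":[0.6,0,0.02],"turn":[0,0,0]},{"translation":[1.2,0,0.02],"turn":[0,0,0]},{"translation":[1.8,0,0.02],"turn":[0,0,0]},{"translation":[2.3,0,0.02],"turn":[0,0,0]},{"translation":[2.55,0,0.02],"turn":[0,0,0]},{"translation":[2.62,0,0.02],"turn":[0,0,0]},{"translation":[2.62,0,0.02],"turn":[0,0,0]},{"translation":[2.62,0,0.02],"turn":[0,0,0]}]'

```text
time_s: 12.45
ee_pos: [0.4887, 0.1992, 0.0363]
eef_rot: [-2.814, 1.569, 0.301]
force: [-0.0, 1.0, 0.4]
grip_width: 0.0943
```

Emit:
arm_command --deltas '[{"translation":[0,0,0],"turn":[0,0,0]},{"translation":[0,0,0],"turn":[0,0,0]},{"translation":[0,0,0],"turn":[0,0,0]},{"translation":[0,0,0],"turn":[0,0,0]},{"translation":[0,0,0],"turn":[0,0,0]},{"translation":[0,0,0],"turn":[0,0,0]},{"translation":[0,0,0],"turn":[0,0,0]},{"translation":[0,0,0],"turn":[0,0,0]}]' --gripper 45 --force 10

```text
time_s: 13.12
ee_pos: [0.4881, 0.1991, 0.0352]
eef_rot: [0.38, 1.571, -2.789]
force: [-0.2, 0.3, -0.4]
grip_width: 0.0461
```

Run:
```python
from h import *
p,M,o=tool(); print(p,o["force"],o["grip_width"])
snap("wrist","w9.png")
```

```text
[0.48810373 0.19912028 0.03518039] [-0.24476644  0.34005353 -0.44954699] 0.04606909906896312
```

View pics/w9.png

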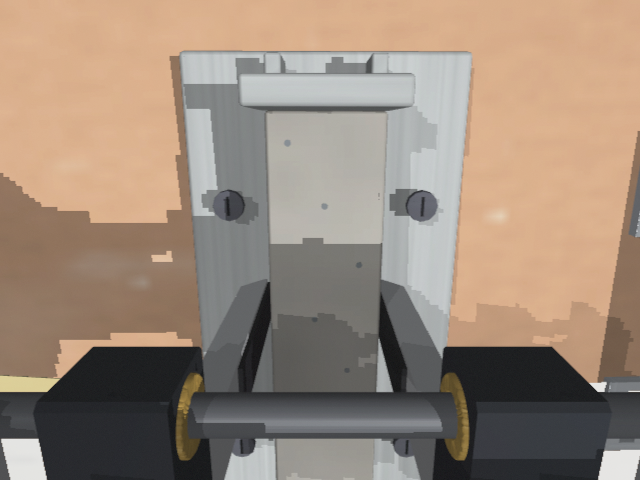

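Emit:
arm_command --deltas '[{"translation":[0,0,0],"turn":[0,0,0]},{"translation":[0,0,0],"turn":[0,0,0]},{"translation":[0,0,0],"turn":[0,0,0]},{"translation":[0,0,0],"turn":[0,0,0]}]' --gripper 34 --force 10

```text
time_s: 13.5
ee_pos: [0.4881, 0.199, 0.0352]
eef_rot: [0.955, 1.571, -2.213]
force: [0.1, -1.3, -0.6]
grip_width: 0.04
```

Emit:
arm_command --deltas '[{"translation":[0,0,0],"turn":[0,0,0]},{"translation":[0,0,0],"turn":[0,0,0]},{"translation":[0,0,0],"turn":[0,0,0]}]' --gripper 34 --force 25

```text
time_s: 13.75
ee_pos: [0.4881, 0.199, 0.0352]
eef_rot: [1.002, 1.571, -2.167]
force: [-1.0, -3.0, -0.8]
grip_width: 0.0399
```

Emit:
arm_command --deltas '[{"translation":[-0.03,0,0],"turn":[0,0,0]},{"translation":[-0.08,0,0.02],"turn":[0,0,0]},{"translation":[-0.16,0,0.06],"turn":[0,0,0]},{"translation":[-0.3,0,0.1],"turn":[0,0,0]},{"translation":[-0.5,0,0.14],"turn":[0,0,0]},{"translation":[-0.8,0,0.16],"turn":[0,0,0]},{"translation":[-1.2,0,0.16],"turn":[0,0,0]},{"translation":[-1.7,0,0.16],"turn":[0,0,0]},{"translation":[-2.3,0,0.16],"turn":[0,0,0]},{"translation":[-2.9,0,0.16],"turn":[0,0,0]},{"translation":[-3.4,0,0.16],"turn":[0,0,0]},{"translation":[-3.6,0,0.16],"turn":[0,0,0]}]'

```text
time_s: 14.75
ee_pos: [0.4848, 0.1995, 0.1279]
eef_rot: [-2.787, 1.567, 0.328]
force: [0.9, -0.2, -3.9]
grip_width: 0.04
```

Run:
```python
from h import *
p,M,o=tool(); print(p,M.round(3),o["force"],o["moment"],o["grip_width"])
snap("wrist","w10.png"); snap("scene","s10.png")
```

```text
[0.48484538 0.19949287 0.12788023] [[ 0.003 -0.027 -1.   ]
 [ 0.001 -1.     0.027]
 [-1.    -0.001 -0.003]] [ 0.92674413 -0.18821479 -3.87973339] [ 0.0710814  -0.00084725 -0.01763749] 0.04003103067157292
```

View pics/w10.png

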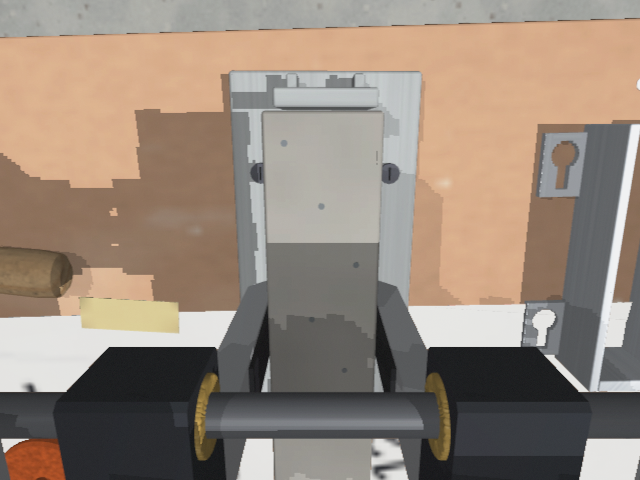

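View pics/s10.png

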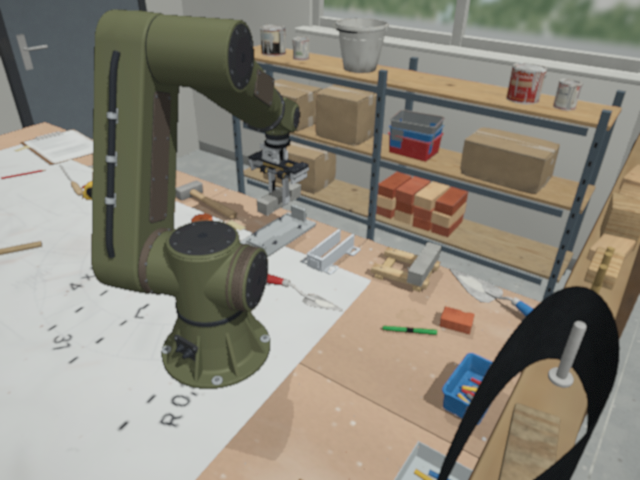

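Run:
```python
from h import *
plan([.45,-.07,.15],M_yaw(.108))
```

```text
t 14.85 tr [-0.953 10.808  1.091] turn [-1.544 -0.025  0.007]
```

Emit:
arm_command --deltas '[{"translation":[-0.2,0.3,0.1],"turn":[0,0,0]},{"translation":[-0.5,1.0,0.3],"turn":[0,0,0]},{"translation":[-0.8,2.0,0.6],"turn":[-0.2,0,0]},{"translation":[-0.95,3.2,0.9],"turn":[-0.4,0,0]},{"translation":[-0.95,4.4,1.1],"turn":[-0.6,0,0]},{"translation":[-0.95,5.6,1.1],"turn":[-0.9,0,0]},{"translation":[-0.95,6.8,1.1],"turn":[-1.2,0,0]},{"translation":[-0.95,8.0,1.1],"turn":[-1.4,0,0]},{"translation":[-0.95,9.1,1.1],"turn":[-1.5,0,0]},{"translation":[-0.95,10.0,1.1],"turn":[-1.54,0,0]},{"translation":[-0.95,10.6,1.1],"turn":[-1.54,0,0]},{"translation":[-0.95,10.8,1.1],"turn":[-1.54,0,0]}]'

```text
time_s: 15.85
ee_pos: [0.4486, -0.0719, 0.1485]
eef_rot: [-0.047, 1.57, -3.083]
force: [-0.6, 0.8, -4.3]
grip_width: 0.0396
```

Emit:
arm_command --deltas '[{"translation":[0,0,0],"turn":[0,0,0]},{"translation":[0,0,0],"turn":[0,0,0]},{"translation":[0,0,0],"turn":[0,0,0]}]'

```text
time_s: 16.1
ee_pos: [0.4492, -0.0692, 0.1488]
eef_rot: [-0.61, 1.57, 2.64]
force: [-0.7, 0.2, -4.6]
grip_width: 0.0399
```

Run:
```python
from h import *
p,M,o=tool(); c=optics.get_calibration("wrist"); im=snap("wrist","w11.png"); 
import pickle; pickle.dump(c,open("c11.pkl","wb"))
print(p,M.round(3),o["grip_width"],np.linalg.norm(o["joint_vel"]),c["origin"])
for n in ["rack","rack_free","prism_first_centre"]:
  for m in models.mark_of(n,"wrist")[:2]: print(n,m["score"],m["at"],onz(c,m["at"],Z[n]))
b=im[:,:,::-1]; cv2.imwrite("pics/w11z.png",cv2.resize(b[0:300,360:640],None,fx=2,fy=2,interpolation=cv2.INTER_CUBIC))
```

```text
[ 0.44922882 -0.069165    0.14875648] [[-0.001  0.108 -0.994]
 [ 0.    -0.994 -0.108]
 [-1.    -0.     0.   ]] 0.0398857337688061 0.00838020420982922 [ 0.52553502 -0.06189038  0.30850572]
```

View pics/w11.png

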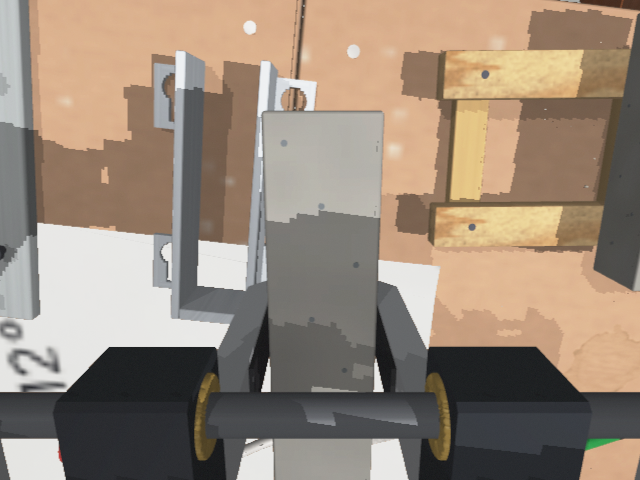

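View pics/w11z.png

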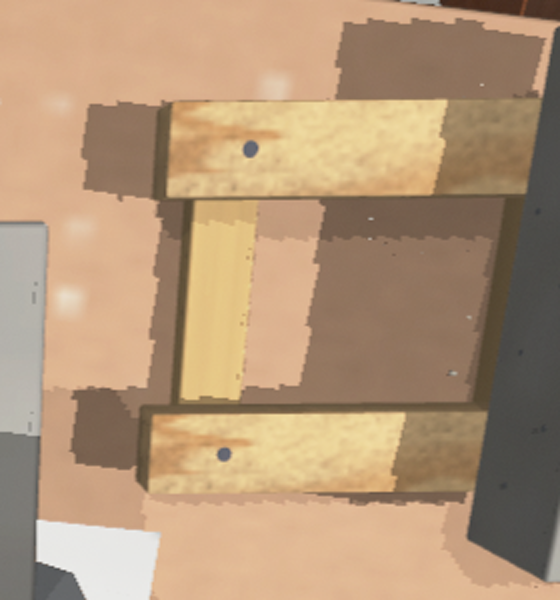

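Run:
```python
from h import *
import pickle; c=pickle.load(open("c11.pkl","rb"))
g=lambda a,b,z=.03:onz(c,(360+a/2,b/2),z)[:2]
P=dict(FTL=g(172,101),FBL=g(167,197),NTL=g(152,411),NBL=g(147,492),FTR=g(540,97),FBR=g(527,193),NTR=g(487,408),NBR=g(470,489))
for k,v in P.items(): print(k,v.round(4))
A=lambda a,b:np.degrees(np.arctan2(*(P[b]-P[a])[::-1])).round(2)
print("y-dir-90",[A(a,b)-90 for a,b in(("FTR","FTL"),("FBR","FBL"),("NTR","NTL"),("NBR","NBL"))])
F=(P["FTL"]+P["FBL"])/2;N=(P["NTL"]+P["NBL"])/2
d=F-N;print(F,N,np.linalg.norm(d),np.degrees(np.arctan2(d[1],d[0])))
a=np.radians(6.2)
mid=(F+N)/2; print("mid",mid,"free",mid+.045*np.array([np.sin(a),-np.cos(a)]))
```

```text
FTL [ 0.5754 -0.1313]
FBL [ 0.5481 -0.1349]
NTL [ 0.4813 -0.1422]
NBL [ 0.4536 -0.1455]
FTR [ 0.5885 -0.2411]
FBR [ 0.5614 -0.2453]
NTR [ 0.4943 -0.2519]
NBR [ 0.4666 -0.254 ]
y-dir-90 [np.float64(6.799999999999997), np.float64(6.829999999999998), np.float64(6.760000000000005), np.float64(6.799999999999997)]
[ 0.56175956 -0.13309337] [ 0.46745924 -0.1438676 ] 0.09491382664490502 6.51803261966184
mid [ 0.5146094  -0.13848048] free [ 0.51946937 -0.18321728]
```

Run:
```python
from h import *
plan([.520,-.183,.12],M_yaw(.117))
```

```text
t 16.3 tr [ 1.157  4.825 -2.314] turn [-0.096  0.001  0.001]
```

Emit:
arm_command --deltas '[{"translation":[0,0.2,-0.1],"turn":[0,0,0]},{"translation":[0,0.7,-0.35],"turn":[-0.1,0,0]},{"translation":[0,1.4,-0.7],"turn":[-0.1,0,0]},{"translation":[0,2.2,-1.1],"turn":[-0.1,0,0]},{"translation":[0.2,3.0,-1.5],"turn":[-0.1,0,0]},{"translation":[0.5,3.8,-1.9],"turn":[-0.1,0,0]},{"translation":[0.8,4.4,-2.15],"turn":[-0.1,0,0]},{"translation":[1.05,4.75,-2.3],"turn":[-0.1,0,0]},{"translation":[1.16,4.83,-2.31],"turn":[-0.1,0,0]},{"translation":[1.16,4.83,-2.31],"turn":[-0.1,0,0]},{"translation":[1.16,4.83,-2.31],"turn":[-0.1,0,0]},{"translation":[1.16,4.83,-2.31],"turn":[-0.1,0,0]}]'

```text
time_s: 17.3
ee_pos: [0.5197, -0.1831, 0.1205]
eef_rot: [2.785, 1.57, -0.24]
force: [-0.7, -0.7, -4.1]
grip_width: 0.0398
```

Run:
```python
from h import *
p,M,o=tool(); c=optics.get_calibration("wrist"); im=snap("wrist","w12.png"); 
print(p,M.round(4),o["grip_width"],np.linalg.norm(o["joint_vel"]),o["force"])
a=.117;ex=np.array([np.cos(a),np.sin(a)]);ey=np.array([-ex[1],ex[0]])
b=im[:,:,::-1].copy()
C=np.array([.520,-.183])-.035*ey
for bx in(-48,48):
  pts=[proj(c,[*(C+ex*(bx+i*14)/1e3+ey*j*.08),.03]) for i,j in((-1,-1),(-1,1),(1,1),(1,-1))]
  cv2.polylines(b,[np.int32(pts)],True,(0,0,255),1)
cv2.imwrite("pics/w12o.png",b)
```

```text
[ 0.51972424 -0.1831181   0.12046445] [[ 4.000e-04  1.168e-01 -9.932e-01]
 [-1.000e-04 -9.932e-01 -1.168e-01]
 [-1.000e+00  2.000e-04 -4.000e-04]] 0.039755660181463044 0.004792476675564562 [-0.70984549 -0.74379156 -4.13550695]
```

View pics/w12o.png

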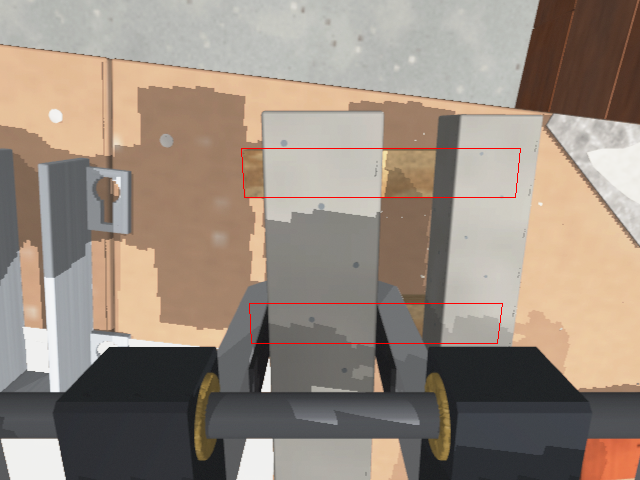

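Emit:
arm_command --deltas '[{"translation":[0.15,0,0],"turn":[0,0,0]},{"translation":[0.4,0,0],"turn":[0,0,0]},{"translation":[0.75,0,0],"turn":[0,0,0]},{"translation":[1.1,0,0],"turn":[0,0,0]},{"translation":[1.4,0,0],"turn":[0,0,0]},{"translation":[1.7,0,0],"turn":[0,0,0]},{"translation":[1.95,0,0],"turn":[0,0,0]},{"translation":[2.1,0,0],"turn":[0,0,0]},{"translation":[2.2,0,0],"turn":[0,0,0]},{"translation":[2.26,0,0],"turn":[0,0,0]},{"translation":[2.3,0,0],"turn":[0,0,0]},{"translation":[2.3,0,0],"turn":[0,0,0]}]'

```text
time_s: 18.35
ee_pos: [0.5199, -0.1838, 0.0625]
eef_rot: [2.646, 1.571, -0.38]
force: [0.9, 0.8, -3.7]
grip_width: 0.0398
```

Run:
```python
from h import *
p,M,o=tool(); im=snap("wrist","w13.png"); snap("scene","s13.png")
print(p,o["grip_width"],np.linalg.norm(o["joint_vel"]),o["force"])
```

```text
[ 0.51985693 -0.18379086  0.06249168] 0.039813425474098545 0.006171216110057913 [ 0.94236978  0.83497249 -3.66472498]
```

View pics/w13.png

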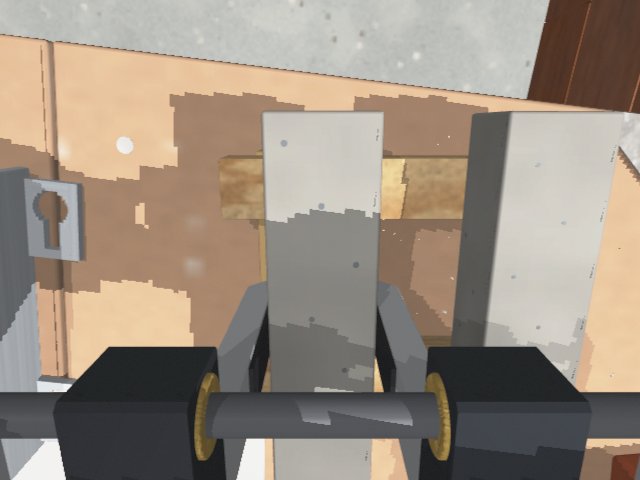

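Emit:
arm_command --deltas '[{"translation":[0.05,0,0],"turn":[0,0,0]},{"translation":[0.1,0,0],"turn":[0,0,0]},{"translation":[0.15,0,0],"turn":[0,0,0]},{"translation":[0.2,0,0],"turn":[0,0,0]},{"translation":[0.25,0,0],"turn":[0,0,0]},{"translation":[0.29,0,0],"turn":[0,0,0]},{"translation":[0.31,0,0],"turn":[0,0,0]},{"translation":[0.31,0,0],"turn":[0,0,0]}]'

```text
time_s: 19.12
ee_pos: [0.5197, -0.1838, 0.0545]
eef_rot: [-0.675, 1.571, 2.583]
force: [-1.2, 0.5, -4.4]
grip_width: 0.04
```

Emit:
arm_command --deltas '[{"translation":[0.02,0,0],"turn":[0,0,0]},{"translation":[0.035,0,0],"turn":[0,0,0]},{"translation":[0.05,0,0],"turn":[0,0,0]},{"translation":[0.05,0,0],"turn":[0,0,0]}]'

```text
time_s: 19.45
ee_pos: [0.5198, -0.1838, 0.0534]
eef_rot: [-0.435, 1.571, 2.823]
force: [0.0, -0.2, -4.1]
grip_width: 0.04
```

Emit:
arm_command --deltas '[{"translation":[0.01,0,0],"turn":[0,0,0]},{"translation":[0.02,0,0],"turn":[0,0,0]},{"translation":[0.02,0,0],"turn":[0,0,0]}]'

```text
time_s: 19.7
ee_pos: [0.5198, -0.1838, 0.0532]
eef_rot: [2.659, 1.571, -0.366]
force: [-1.1, 1.7, -0.3]
grip_width: 0.0398
```

Contact is beginning (the weight is being taken). A touch more, then release.

Emit:
arm_command --deltas '[{"translation":[0.01,0,0],"turn":[0,0,0]},{"translation":[0.015,0,0],"turn":[0,0,0]},{"translation":[0.015,0,0],"turn":[0,0,0]}]'

```text
time_s: 19.95
ee_pos: [0.5199, -0.1838, 0.0532]
eef_rot: [2.491, 1.571, -0.535]
force: [-4.1, 2.3, 6.1]
grip_width: 0.0399
```

Emit:
arm_command --deltas '[{"translation":[0,0,0],"turn":[0,0,0]},{"translation":[0,0,0],"turn":[0,0,0]}]' --force 6

```text
time_s: 20.12
ee_pos: [0.5199, -0.1838, 0.0532]
eef_rot: [2.697, 1.571, -0.329]
force: [-4.5, 3.0, 7.3]
grip_width: 0.04
```

Emit:
arm_command --deltas '[{"translation":[0,0,0],"turn":[0,0,0]},{"translation":[0,0,0],"turn":[0,0,0]},{"translation":[0,0,0],"turn":[0,0,0]},{"translation":[0,0,0],"turn":[0,0,0]},{"translation":[0,0,0],"turn":[0,0,0]}]' --gripper 62

```text
time_s: 20.53
ee_pos: [0.5199, -0.1838, 0.0526]
eef_rot: [2.598, 1.571, -0.427]
force: [0.0, -0.2, -0.2]
grip_width: 0.0618
```

Run:
```python
from h import *
p,M,o=tool(); im=snap("wrist","w14.png")
print(p,o["grip_width"],o["force"])
```

```text
[ 0.51985839 -0.18380621  0.05255749] 0.0617840663666574 [ 0.03611225 -0.15572823 -0.20412814]
```

View pics/w14.png

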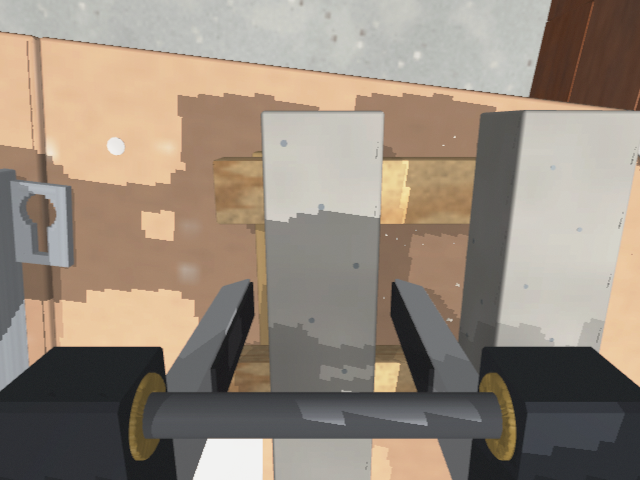

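Prism rests on the battens with both fingers clear. Raise straight up, then shift toward the robot for a final look.

Emit:
arm_command --deltas '[{"translation":[-0.2,0,0],"turn":[0,0,0]},{"translation":[-0.6,0,0],"turn":[0,0,0]},{"translation":[-1.2,0,0],"turn":[0,0,0]},{"translation":[-2.0,0,0],"turn":[0,0,0]},{"translation":[-3.0,0,0],"turn":[0,0,0]},{"translation":[-4.2,0,0],"turn":[0,0,0]},{"translation":[-5.4,0,0.6],"turn":[0,0,0]},{"translation":[-6.6,0,1.4],"turn":[0,0,0]},{"translation":[-7.6,0,2.2],"turn":[0,0,0]},{"translation":[-8.0,0,2.8],"turn":[0,0,0]},{"translation":[-8.0,0,3.0],"turn":[0,0,0]},{"translation":[-8.0,0,3.0],"turn":[0,0,0]}]'

```text
time_s: 21.58
ee_pos: [0.4448, -0.1926, 0.2534]
eef_rot: [2.545, 1.569, -0.481]
force: [0.4, -0.7, -2.2]
grip_width: 0.0618
```

Emit:
arm_command --deltas '[{"translation":[0,0,0],"turn":[0,0,0]},{"translation":[0,0,0],"turn":[0,0,0]},{"translation":[0,0,0],"turn":[0,0,0]}]'

```text
time_s: 21.83
ee_pos: [0.4456, -0.1922, 0.2516]
eef_rot: [-0.636, 1.569, 2.622]
force: [0.8, -1.0, -0.4]
grip_width: 0.0619
```

Run:
```python
from h import *
p,M,o=tool(); c=optics.get_calibration("wrist"); im=snap("wrist","w15.png");snap("scene","s15.png")
print(p,o["grip_width"],o["force"])
b=im[:,:,::-1].copy()
a=.117;ex=np.array([np.cos(a),np.sin(a)]);ey=np.array([-ex[1],ex[0]])
C=np.array([.520,-.183])
pts=[proj(c,[*(C+ex*i*.08+ey*j*.02),.07]) for i,j in((-1,-1),(-1,1),(1,1),(1,-1))]
cv2.polylines(b,[np.int32(pts)],True,(0,0,255),1); cv2.imwrite("pics/w15o.png",b)
```

```text
[ 0.44562724 -0.19223521  0.25155735] 0.06193422182262478 [ 0.76007846 -1.01884208 -0.36065499]
```

View pics/w15o.png

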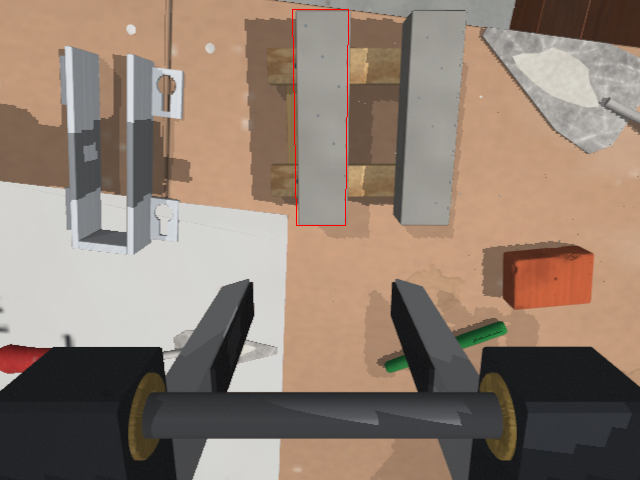

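View pics/s15.png

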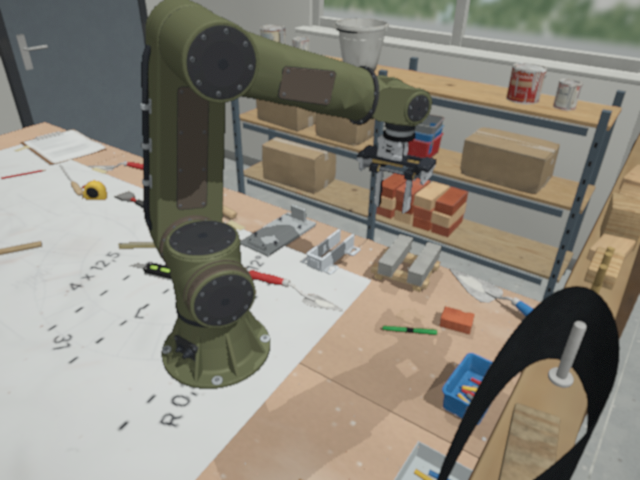

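All as wanted: the prism lies on both battens, parallel to the first and clear of it, and the frame stands upright on the bare table. The arm is clear of everything.

Run:
```python
from station import ctrl
print(ctrl.hand_in())
```

```text
the job is handed in; nothing more can be done
None
```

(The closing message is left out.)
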